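# Stroke along the sprung pads of a support fixture

## Task

Check that the sprung pads of the support fixture move freely: with the fingertips held together, stroke lightly along the curved row from the pad beside the upright pin to the pad at the other end, so that each pad dips and the fingers pass over every gap resting on both neighbouring pads. Press no pad right down to its stop, never have more than two neighbours down at once, and do not shift or lift the fixture or disturb the things around it. Then leave all the pads standing up again.

Things in the scene. Friction and masses are not known exactly. Their poses are not given: they have to be found in the camera images.
- fixture: loose grey steel support fixture, about 2 kg: a flat plate 82 x 196 x 14 mm (x, y, z of its own frame) with five domed steel pads standing on it in one row, a shallow arc, along its y. Origin: centre of the plate's underside, z up. A small upright locating pin stands at the +y end, beside pad 1; cap screw heads (6 mm high) are at the other corners.
- pin_top (a point): top of the upright locating pin, 12 mm thick, with an 18 mm collar, its tip 3 mm lower than the pads' crowns; it marks the end where the row starts
- crown1 (a point): centre of the top of pad 1's dome when the pad is up (this point stays on the fixture and does not sink with the pad), 43 mm above the bench. Pad 1 is the one next to the upright pin.
- pad1 (a joint): how far pad 1 is pressed down, m: 0 up, 0.010 at its stop, sprung upward (about 1 N to start, 350 N/m). The pad is 32 mm across; its crown is a dome 4 mm high over a 4 mm rim; neighbouring pads are 33.5 mm apart centre to centre. Fingertips 3 to 4 mm below the crowns' height make it dip well and glide onto the next dome (the broad side of the fingertips along the row bridges the gaps best); deeper than about 4 to 5 mm they catch the next pad's rim.
- crown2 (a point): centre of the top of pad 2's dome when the pad is up (this point stays on the fixture and does not sink with the pad), 43 mm above the bench. Pad 2, counted from the pin.
- pad2 (a joint): how far pad 2 is pressed down, m: 0 up, 0.010 at its stop, sprung upward (about 1 N to start, 350 N/m). Same size as pad 1.
- crown3 (a point): centre of the top of pad 3's dome when the pad is up (this point stays on the fixture and does not sink with the pad), 43 mm above the bench. Pad 3, counted from the pin.
- pad3 (a joint): how far pad 3 is pressed down, m: 0 up, 0.010 at its stop, sprung upward (about 1 N to start, 350 N/m). Same size as pad 1.
- crown4 (a point): centre of the top of pad 4's dome when the pad is up (this point stays on the fixture and does not sink with the pad), 43 mm above the bench. Pad 4, counted from the pin.
- pad4 (a joint): how far pad 4 is pressed down, m: 0 up, 0.010 at its stop, sprung upward (about 1 N to start, 350 N/m). Same size as pad 1.
- crown5 (a point): centre of the top of pad 5's dome when the pad is up (this point stays on the fixture and does not sink with the pad), 43 mm above the bench. Pad 5 is the last, at the end without pin.
- pad5 (a joint): how far pad 5 is pressed down, m: 0 up, 0.010 at its stop, sprung upward (about 1 N to start, 350 N/m). Same size as pad 1.
- steel_block: loose ground steel block 40 x 60 x 39 mm, beside the row; origin at the centre of its underside. Leave it alone.
- bearing: loose ball bearing, 52 mm across, 15 mm high, lying flat; origin at the centre of its underside. Leave it alone.
- bolt: loose bolt standing on its head, 24 x 27 x 50 mm; origin at the centre of its underside. Leave it alone.
- screwdriver: loose screwdriver with a yellow handle, 185 mm long, 28 mm high; origin at the centre of its underside. Leave it alone.
- caliper: loose caliper 74 x 220 x 11 mm lying flat; origin at the centre of its underside. Leave it alone.

How it is judged:
On the way, in this order (a step that is already met when the one before it is completed fails the run):
1. the fingertips press the pad next to the upright pin, its neighbour still up (contact force between the fingers and fixture above 0.3 N and value of joint pad1 above 0.0015 m and value of joint pad2 below 0.0005 m), for 0.02 s.
2. the fingertips pass from pad 1 to pad 2, both dipping together at the gap (contact force between the fingers and fixture above 0.3 N and value of joint each of pad1, pad2 above 0.0005 m and value of joint each of pad3, pad4, pad5 below 0.0005 m), for 0.02 s.
3. the fingertips pass from pad 2 to pad 3, both dipping together at the gap (contact force between the fingers and fixture above 0.3 N and value of joint each of pad2, pad3 above 0.0005 m and value of joint each of pad1, pad4, pad5 below 0.0005 m), for 0.02 s.
4. the fingertips pass from pad 3 to pad 4, both dipping together at the gap (contact force between the fingers and fixture above 0.3 N and value of joint each of pad3, pad4 above 0.0005 m and value of joint each of pad1, pad2, pad5 below 0.0005 m), for 0.02 s.
5. the fingertips pass from pad 4 to pad 5, both dipping together at the gap (contact force between the fingers and fixture above 0.3 N and value of joint each of pad4, pad5 above 0.0005 m and value of joint each of pad1, pad2, pad3 below 0.0005 m), for 0.02 s.
6. the fingertips press the last pad alone (contact force between the fingers and fixture above 0.3 N and value of joint pad5 above 0.0015 m and value of joint pad4 below 0.0005 m), for 0.02 s.
At the end, for the whole second after the job is handed in: after the stroke along all five pads in order, every pad is up again (within 1 mm), the fixture stands flat and at rest within 15 mm of where it was, and nothing around has moved more than 20 mm (value of joint each of pad1, pad2, pad3, pad4, pad5 below 0.001 m and linear speed of fixture below 0.01 m/s and height (world z) of fixture below 0.005 m and angle between fixture's own z axis and vertical below 0.05 rad and not (distance of any of fixture, crown1, crown5 from where it was at the start of the episode above 0.015 m or height (world z) of fixture above 0.01 m) and not (distance of any of steel_block, bearing, bolt, screwdriver, caliper from where it was at the start of the episode above 0.02 m)); the robot touches nothing.
It fails at once if a pad is pressed right down to its stop (over 9 of its 10 mm) (value of joint any of pad1, pad2, pad3, pad4, pad5 above 0.009 m).
It fails at once if pads that are not neighbours are down at once (value of joint each of pad1, pad3 above 0.0015 m or value of joint each of pad1, pad4 above 0.0015 m or value of joint each of pad1, pad5 above 0.0015 m or value of joint each of pad2, pad4 above 0.0015 m or value of joint each of pad2, pad5 above 0.0015 m or value of joint each of pad3, pad5 above 0.0015 m).
It fails at once if the fixture is shifted, turned or lifted by more than 15 mm (distance of any of fixture, crown1, crown5 from where it was at the start of the episode above 0.015 m or height (world z) of fixture above 0.01 m).
It fails at once if the fingers push on the fixture with more than 20 N (contact force between the fingers and fixture above 20 N).
It fails at once if something lying around is moved by more than 20 mm (distance of any of steel_block, bearing, bolt, screwdriver, caliper from where it was at the start of the episode above 0.02 m).
It also fails if it takes over 38 s, if anything falls off the work surface, if the arm or the gripper's body presses on something with over 40 N, if the wrist force passes 120 N, or if a joint passes its speed limit or range.

## Robot

A 6-joint arm with a two-finger parallel gripper is mounted at the origin on a cart in front of the work surface, level with it; the furniture and walls round the work are solid. World frame = base frame: x ahead of the robot, y to its left, z up, the work surface at z = 0. Lengths are in m, angles in rad, forces in N, time in s.
With the tool pointing down it reaches from about 0.4 to 0.825 m from the base axis. Payload 7 kg.
Tool frame: the origin (TCP) lies midway between the tips of the shut fingers; the grasp point (between the pads) lies hold_point_z behind it (hold_point_z is the distance from the TCP to the grasp point, in m); z points along the fingers, y is the line along which they close (so a half turn about z gives the same grasp; the last joint's range is limited). The gripper opens to 88 mm and grips with 3 to 60 N. Pads are 19 mm wide; open, the fingers measure 130 mm over their backs; the gripper's body (78 mm by 193 mm) begins 47 mm behind the grasp point.
Start: joints at [-0.91, 0.359, 0.012, 0, -1.224, -0.288], TCP at [0.246, -0.629, 0.227] pointing down, gripper open.
Joint ranges: [-3.07, 3.07], [-1.43, 2.12], [-1.02, 1.25], [-3.03, 1.67], [-3.05, -0], [-3.03, 3.03]. Speed limits (rad/s): [2.39, 2.39, 3.01, 3.14, 3.14, 3.14].

## Interface

Orientations are given as [roll, pitch, yaw] about the fixed x, y, z axes, in that order (R = Rz(yaw) Ry(pitch) Rx(roll)).
In Python, from station import * gives the robot as it stands.
- The arm moves only by the tool apply_moves, never from a script. Its argument "steps" is a list of rows, each an object with "translation": the shift along the world's x, y, z scaled (see below), a list of three; "rotation": the turn, a rotation vector about the world's x, y, z scaled (see below), a list of three. A call has exactly 10 rows; each row is the pose to reach, as a shift and turn from the pose commanded when the call began; what a row does not reach only later rows make up. The controller multiplies each number of a shift by 250 mm and each number of a turn by 30 degrees. A row lasts 1/12 s, in which the tool goes at most 41.7 mm and 7.16 degrees, less where a joint would pass 70% of its speed; a pose out of reach is approached as far as the arm can. A call with a number of a shift or a turn outside -1 to 1 is refused whole. A call with a gripper value outside its range is refused whole. "jaw" is the closure, from -1 (fully open) to 1 (shut), so that 0 is half open, set as the call begins (left out, the last holds). The fingers move at their own pace and stop on an object; "newtons" is the grip in N (left out, the last holds). Time passes only in rows, so rows that repeat a pose let the fingers close, or fill a call up. It gives the time, the measured TCP pose, the force, the opening and the grip force at its end, in the units of the state.
- get_state(): the state, without advancing time (a new reading comes with each control period).
- grab_frame(name): name is "side" or "top" or "wrist"; returns the picture (400x640x3 uint8, blue, green, red); there is no depth.
- camera_model(name): a dict with "fx", "fy", "cx", "cy" (pixels), "xyz" and "rotation" of the camera in the world. Camera axes: x right, y down, z forward; pixel columns grow to the right and rows downward; lengths in m; the calibration is good to about 2 mm. A picture is of the moment at which its call begins: read the wrist's pose just before it. camera_model takes no time and is no camera call; for the wrist camera it gives the pose at the moment of the call.
- job_done(): hands the job in; it is judged then, once.
The state is a dict: "t": time; "q": joint angles; "qd": joint speeds; "joint_efforts": joint torques, N m; "eef_pos": TCP position; "ee_rot": TCP orientation; "force": force on the tool from outside, world axes, zero at the start; "moment": the same for the moment, N m; "width": finger opening in m; "gripper_force": force on a finger pad.
Only numpy, scipy, OpenCV 4.12 (cv2) and the standard library are available. Lean on these libraries where they do the work, as an engineer would, in place of code of your own. Each camera call takes 0.05 s, during which the arm holds its last target. There are 200 camera calls.

## Working session

There is one attempt and no reset: what is moved stays moved. The work goes in short steps, Python scripts to look and compute and a tool call to move; the robot and the scene stay as the last step left them, time stands still between calls to the robot, and variables do not carry over. Pictures are saved under pics/ and viewed, at most 10 in all, crops included, and the job is handed in when it is done.

Besides the shell and the picture viewer there is one more tool, called after ">>>" as a command line: name --argument value ..., lists and objects as JSON in quotes. apply_moves: Moves the arm, as the interface text tells. Shifts and turns lie within -1 to 1; 1 stands for 250 mm of shift or 30 degrees of turn. Its arguments: {"type":"object","properties":{"steps":{"type":"array"},"jaw":{"type":"number"},"newtons":{"type":"number"}},"required":["steps"]}

```bash
mkdir -p pics; python3 - <<'E'
from station import *
import cv2
print(get_state())
for n in ("top","side"):
    cv2.imwrite(f"pics/{n}0.png",grab_frame(n)); print(n,camera_model(n))
E
```

```text
{'t': 0.0, 'q': array([-9.09915546e-01,  3.59347471e-01,  1.10663880e-02, -3.76880148e-04,
       -1.22409539e+00, -2.88086488e-01]), 'qd': array([ 1.20522781e-03, -3.66338056e-06, -4.81496893e-04, -5.56200149e-04,
       -7.20054123e-04,  2.59071539e-04]), 'joint_efforts': array([-6.37036428e-04, -5.82716954e+01,  2.93052721e+01,  6.99712291e+00,
        6.82882121e-03, -1.67053158e-04]), 'eef_pos': array([ 0.24564419, -0.62818907,  0.22564664]), 'ee_rot': array([ 3.13997696e+00, -1.09300371e-04, -2.76892662e+00]), 'force': array([-0.23097025,  0.44395732,  0.3561284 ]), 'moment': array([ 0.01790731,  0.01864916, -0.02680504]), 'gripper_force': 0.0, 'width': 0.08749383615572454}
top {'fx': 368.35654769423024, 'fy': 368.35654769423024, 'cx': 315.35379252885383, 'cy': 204.2763543542499, 'xyz': array([0.35304217, 0.02042441, 0.9165872 ]), 'rotation': array([-3.0265059 ,  0.01171872, -1.55371126])}
side {'fx': 504.6805617372305, 'fy': 504.6805617372305, 'cx': 322.49745366860435, 'cy': 189.1360206226322, 'xyz': array([0.11799629, 0.8743329 , 0.69408706]), 'rotation': array([-2.16519156,  0.01003354, -2.74864096])}
```

View pics/top0.png

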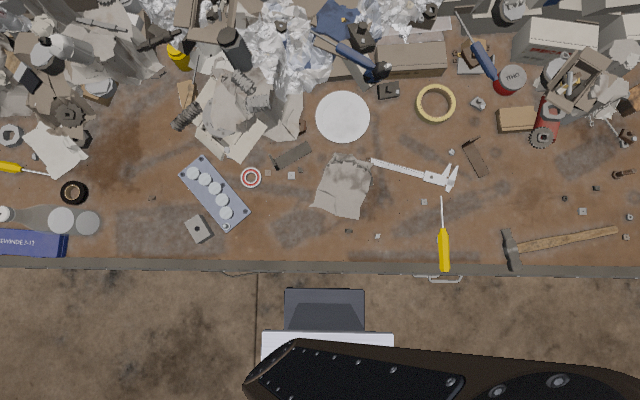

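View pics/side0.png

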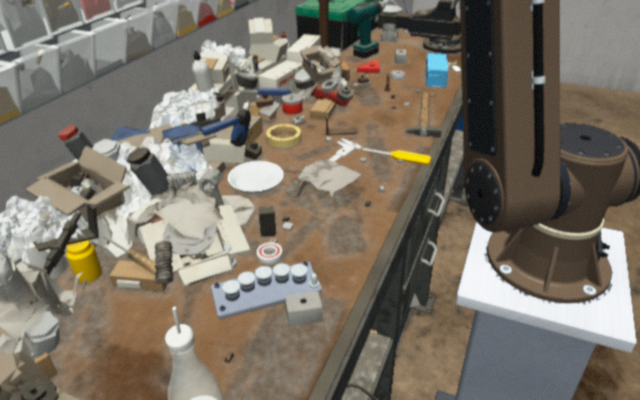

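The fixture is near (213,193) in the top view and (265,290) in the side view. The pin seems to be at its end nearest the robot, with the block beside it at (197,229). Next: zoom in and locate the pads.

```bash
cat > h.py <<'E'
from station import *
import cv2, numpy as np
from scipy.spatial.transform import Rotation as R
def ray(m,u,v,z):
    d=R.from_euler('xyz',m["rotation"]).apply([(u-m["cx"])/m["fx"],(v-m["cy"])/m["fy"],1])
    p=np.array(m["xyz"]); return p+d*(z-p[2])/d[2]
def proj(m,P):
    c=R.from_euler('xyz',m["rotation"]).inv().apply(np.array(P)-m["xyz"])
    return np.array([m["fx"]*c[0]/c[2]+m["cx"],m["fy"]*c[1]/c[2]+m["cy"]])
E
python3 - <<'E'
from h import *
a=cv2.imread("pics/top0.png")[145:250,165:275]; b=cv2.imread("pics/side0.png")[240:330,200:340]
a=cv2.resize(a,None,fx=5,fy=5,interpolation=cv2.INTER_CUBIC)
cv2.imwrite("pics/top_z.png",a)
cv2.imwrite("pics/side_z.png",cv2.resize(b,None,fx=5,fy=5,interpolation=cv2.INTER_CUBIC))
m=camera_model("top")
for u,v in [(193,174),(204,181),(215,188),(222,199),(226,213)]: print(ray(m,u,v,.043))
E
```

```text
[0.52293247 0.32972798 0.043     ]
[0.50616563 0.30212102 0.043     ]
[0.48948499 0.27465598 0.043     ]
[0.46306017 0.25651755 0.043     ]
[0.42952137 0.24537826 0.043     ]
```

View pics/top_z.png

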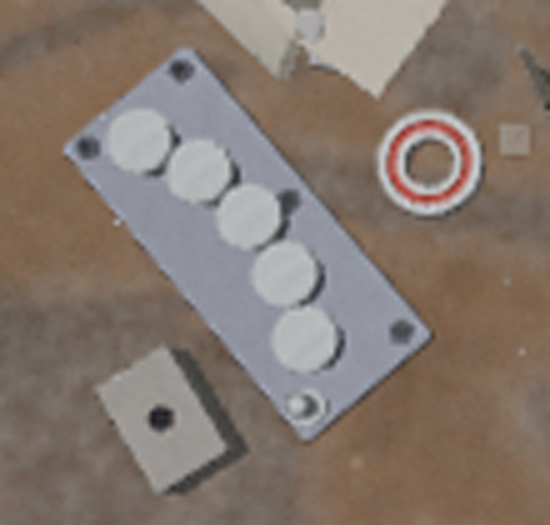

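View pics/side_z.png

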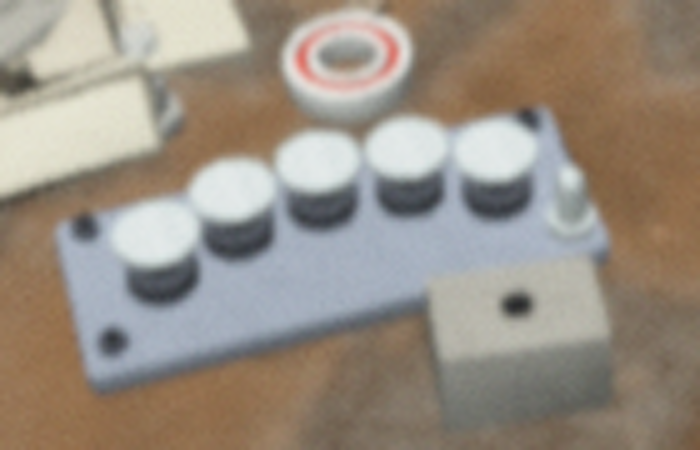

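Pads show clearly in the top crop: centres about (306,340) for pad 1, beside the pin at (304,405), to (140,141) for pad 5. Meanwhile I'll start moving toward the area and closing the jaw.

```bash
python3 - <<'E'
from h import *
m=camera_model("top"); s=camera_model("side")
im=cv2.imread("pics/top_z.png")
g=cv2.inRange(cv2.cvtColor(im,cv2.COLOR_BGR2HSV),(0,0,205),(180,22,255))
n=cv2.connectedComponentsWithStats(cv2.morphologyEx(g,cv2.MORPH_OPEN,np.ones((15,15))))
print([(st[4],c.round(1)) for st,c in zip(n[2],n[3])])
T=[(306,340),(286,273),(249,216),(200,171),(140,141)]; S=[(495,152),(408,150),(318,163),(233,192),(155,234)]
for t,q in zip(T,S):
    a=ray(m,t[0]/5+164.6,t[1]/5+144.6,.041); b=ray(s,q[0]/5+199.6,q[1]/5+239.6,.041); print(a.round(4),b.round(4))
E
```

```text
[(np.int32(288750), array([274.5, 262. ]))]
[0.4306 0.2464 0.041 ] [0.4322 0.2501 0.041 ]
[0.4628 0.2575 0.041 ] [0.4629 0.2613 0.041 ]
[0.4903 0.2767 0.041 ] [0.4909 0.2801 0.041 ]
[0.5119 0.3016 0.041 ] [0.5127 0.3053 0.041 ]
[0.5263 0.3316 0.041 ] [0.5281 0.3347 0.041 ]
```

>>> apply_moves --steps '[{"translation":[0.1,0.1,0],"rotation":[0,0,0]},{"translation":[0.2,0.2,0],"rotation":[0,0,0]},{"translation":[0.3,0.3,0],"rotation":[0,0,0]},{"translation":[0.4,0.4,0],"rotation":[0,0,0]},{"translation":[0.5,0.5,0],"rotation":[0,0,0]},{"translation":[0.6,0.6,0],"rotation":[0,0,0]},{"translation":[0.7,0.7,0],"rotation":[0,0,0]},{"translation":[0.8,0.8,0],"rotation":[0,0,0]},{"translation":[0.9,0.9,0],"rotation":[0,0,0]},{"translation":[1,1,0],"rotation":[0,0,0]}]' --jaw 1 --newtons 20

```text
t: 0.93
eef_pos: [0.4967, -0.377, 0.2263]
ee_rot: [3.141, -0.0, -2.769]
force: [-0.2, -0.3, -0.2]
width: 0.0267
gripper_force: 0.0
```

>>> apply_moves --steps '[{"translation":[0,0.1,0],"rotation":[0,0,0]},{"translation":[0,0.2,0],"rotation":[0,0,0]},{"translation":[0,0.3,0],"rotation":[0,0,0]},{"translation":[0,0.4,0],"rotation":[0,0,0]},{"translation":[0,0.5,0],"rotation":[0,0,0]},{"translation":[0,0.6,0],"rotation":[0,0,0]},{"translation":[0,0.7,0],"rotation":[0,0,0]},{"translation":[0,0.8,0],"rotation":[0,0,0]},{"translation":[0,0.9,0],"rotation":[0,0,0]},{"translation":[0,1,0],"rotation":[0,0,0]}]'

```text
t: 1.77
eef_pos: [0.4954, -0.1274, 0.2263]
ee_rot: [3.141, -0.0, -2.769]
force: [-0.1, 1.1, -0.3]
width: 0.0007
gripper_force: 0.0
```

>>> apply_moves --steps '[{"translation":[-0.02,0.1,0],"rotation":[0,0,0]},{"translation":[-0.05,0.2,0],"rotation":[0,0,0]},{"translation":[-0.08,0.3,0],"rotation":[0,0,0]},{"translation":[-0.1,0.4,0],"rotation":[0,0,0]},{"translation":[-0.13,0.5,0],"rotation":[0,0,0]},{"translation":[-0.16,0.6,0],"rotation":[0,0,0]},{"translation":[-0.18,0.7,0],"rotation":[0,0,0]},{"translation":[-0.21,0.8,0],"rotation":[0,0,0]},{"translation":[-0.23,0.9,0],"rotation":[0,0,0]},{"translation":[-0.26,1,0],"rotation":[0,0,0]}]'

```text
t: 2.6
eef_pos: [0.4303, 0.1225, 0.2265]
ee_rot: [3.142, -0.0, -2.769]
force: [0.9, 0.2, -0.3]
width: 0.0004
gripper_force: 0.0
```

>>> apply_moves --steps '[{"translation":[0,0.1,-0.05],"rotation":[0,0,0]},{"translation":[0,0.2,-0.1],"rotation":[0,0,0]},{"translation":[0,0.3,-0.2],"rotation":[0,0,0]},{"translation":[0,0.4,-0.3],"rotation":[0,0,0]},{"translation":[0,0.48,-0.4],"rotation":[0,0,0]},{"translation":[0,0.48,-0.45],"rotation":[0,0,0]},{"translation":[0,0.48,-0.5],"rotation":[0,0,0]},{"translation":[0,0.48,-0.5],"rotation":[0,0,0]},{"translation":[0,0.48,-0.5],"rotation":[0,0,0]},{"translation":[0,0.48,-0.5],"rotation":[0,0,0]}]'

```text
t: 3.43
eef_pos: [0.4312, 0.2415, 0.1022]
ee_rot: [3.141, 0.001, -2.769]
force: [-0.1, -0.5, 0.4]
width: 0.0002
gripper_force: 0.0
```

```bash
python3 - <<'E'
from h import *
print(get_state()); m=camera_model("wrist"); print(m)
w=grab_frame("wrist"); s=grab_frame("side")
c=proj(camera_model("side"),get_state()["eef_pos"]).astype(int); print(c, proj(m,get_state()["eef_pos"]))
cv2.imwrite("pics/w1.png",w)
cv2.imwrite("pics/s1.png",cv2.resize(s[c[1]-70:c[1]+80,c[0]-100:c[0]+100],None,fx=4,fy=4,interpolation=cv2.INTER_CUBIC))
E
```

```text
{'t': 3.4333, 'q': array([ 9.09308620e-01,  1.84541671e-01, -5.47777098e-01,  2.63568419e-04,
       -8.37868765e-01, -2.10757899e+00]), 'qd': array([-0.00150493, -0.01184316,  0.00694695, -0.00151918,  0.00101254,
       -0.00215117]), 'joint_efforts': array([ 1.20671298e-01, -3.71433413e+01,  2.26068735e+01,  5.35110936e+00,
       -9.00991727e-02, -9.62514855e-05]), 'eef_pos': array([0.43115228, 0.24148025, 0.1022208 ]), 'ee_rot': array([ 3.14144977e+00,  6.23383646e-04, -2.76889046e+00]), 'force': array([-0.06790591, -0.53248095,  0.43678813]), 'moment': array([ 0.03750016, -0.02804979,  0.05537741]), 'gripper_force': 0.0, 'width': 0.00022104171151633668}
{'fx': 317.87228236751156, 'fy': 317.87228236751156, 'cx': 315.9684085203113, 'cy': 197.57463060741617, 'xyz': array([0.36558629, 0.21481211, 0.26011565]), 'rotation': array([ 2.87515135e+00, -4.54417508e-04,  1.94352087e+00])}
[299 242] [317.73938715 247.86192721]
```

View pics/w1.png

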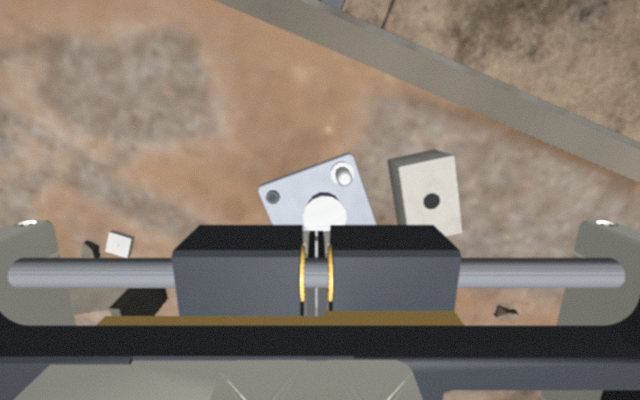

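View pics/s1.png

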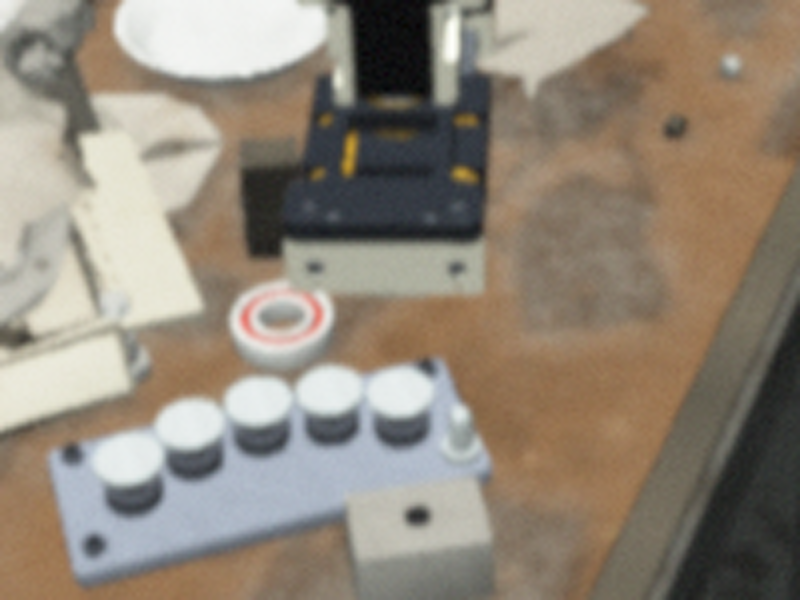

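Wrist view: the shut tips at (315,245) are thin along the closing line, with the 19 mm side along the row, and pad 1 at (325,212) plus the pin at (343,172) lie just ahead. The side view shows everything undisturbed. I'll go down over pad 1.

>>> apply_moves --steps '[{"translation":[0,0.01,-0.03],"rotation":[0,0,0]},{"translation":[0,0.02,-0.06],"rotation":[0,0,0]},{"translation":[0,0.03,-0.1],"rotation":[0,0,0]},{"translation":[0,0.03,-0.14],"rotation":[0,0,0]},{"translation":[0,0.03,-0.18],"rotation":[0,0,0]},{"translation":[0,0.03,-0.2],"rotation":[0,0,0]},{"translation":[0,0.03,-0.22],"rotation":[0,0,0]},{"translation":[0,0.03,-0.22],"rotation":[0,0,0]},{"translation":[0,0.03,-0.22],"rotation":[0,0,0]},{"translation":[0,0.03,-0.22],"rotation":[0,0,0]}]'

```text
t: 4.37
eef_pos: [0.431, 0.2491, 0.0468]
ee_rot: [3.141, 0.0, -2.769]
force: [-0.2, 0.7, -0.3]
width: 0.0003
gripper_force: 0.0
```

```bash
python3 - <<'E'
from h import *
F=[]
for i in range(4):
    w=grab_frame("wrist"); s=get_state(); F.append(np.r_[s["eef_pos"],s["force"]])
print(np.round(F,4)); print(np.mean(F,0).round(4))
m=camera_model("wrist"); 
for P in [(.4314,.2483,.043),(.4629,.2594,.043)]: print(proj(m,P))
E
```

```text
[[ 0.4311  0.2492  0.047  -0.0513 -0.1633 -0.0722]
 [ 0.4311  0.2492  0.047  -0.3416 -0.1371  0.1912]
 [ 0.431   0.2491  0.047   0.1091  0.0986  0.6738]
 [ 0.431   0.2491  0.047  -0.3394  1.0319  0.4929]]
[ 0.4311  0.2491  0.047  -0.1558  0.2076  0.3214]
[315.98654573 244.368346  ]
[314.02268334 297.87828589]
```

>>> apply_moves --steps '[{"translation":[0,0,-0.005],"rotation":[0,0,0]},{"translation":[0,0,-0.01],"rotation":[0,0,0]},{"translation":[0,0,-0.015],"rotation":[0,0,0]},{"translation":[0,0,-0.018],"rotation":[0,0,0]},{"translation":[0,0,-0.021],"rotation":[0,0,0]},{"translation":[0,0,-0.024],"rotation":[0,0,0]},{"translation":[0,0,-0.027],"rotation":[0,0,0]},{"translation":[0,0,-0.03],"rotation":[0,0,0]},{"translation":[0,0,-0.03],"rotation":[0,0,0]},{"translation":[0,0,-0.03],"rotation":[0,0,0]}]'

```text
t: 5.4
eef_pos: [0.4309, 0.2489, 0.0391]
ee_rot: [3.142, 0.0, -2.769]
force: [-0.2, 0.3, 2.2]
width: 0.0007
gripper_force: 1.0
```

```bash
python3 - <<'E'
from h import *
F=[]
for i in range(12):
    w=grab_frame("wrist"); s=get_state(); F.append(np.r_[s["eef_pos"],s["force"]])
print(np.mean(F,0).round(4),np.std(F,0).round(2))
E
```

```text
[ 0.4309  0.2489  0.0391 -0.0563 -0.225   2.0176] [0.   0.   0.   0.59 0.43 0.55]
```

About 2 N at 3.5–4 mm depth matches the spring. Stroke pad 1 → 2.

>>> apply_moves --steps '[{"translation":[0.013,0.004,0],"rotation":[0,0,0.02]},{"translation":[0.025,0.008,0],"rotation":[0,0,0.04]},{"translation":[0.038,0.012,0],"rotation":[0,0,0.06]},{"translation":[0.051,0.016,0],"rotation":[0,0,0.08]},{"translation":[0.064,0.02,0],"rotation":[0,0,0.1]},{"translation":[0.077,0.024,0],"rotation":[0,0,0.12]},{"translation":[0.09,0.029,0],"rotation":[0,0,0.14]},{"translation":[0.102,0.034,0],"rotation":[0,0,0.16]},{"translation":[0.114,0.039,0],"rotation":[0,0,0.18]},{"translation":[0.126,0.044,0],"rotation":[0,0,0.2]}]'

```text
t: 6.83
eef_pos: [0.4628, 0.2602, 0.0391]
ee_rot: [3.141, 0.0, -2.663]
force: [-2.1, -0.7, 1.8]
width: 0.0006
gripper_force: 1.1
```

```bash
python3 - <<'E'
from h import *
F=[]
for i in range(6):
    w=grab_frame("wrist"); s=get_state(); F.append(np.r_[s["eef_pos"],s["force"]])
print(np.mean(F,0).round(4),s["ee_rot"])
sd=grab_frame("side")
cv2.imwrite("pics/s2.png",cv2.resize(sd[180:330,190:340],None,fx=4,fy=4,interpolation=cv2.INTER_CUBIC))
E
```

```text
[0.4631 0.2604 0.0392 0.8756 0.0405 1.8721] [ 3.14125537e+00  1.38186656e-03 -2.66400980e+00]
```

View pics/s2.png

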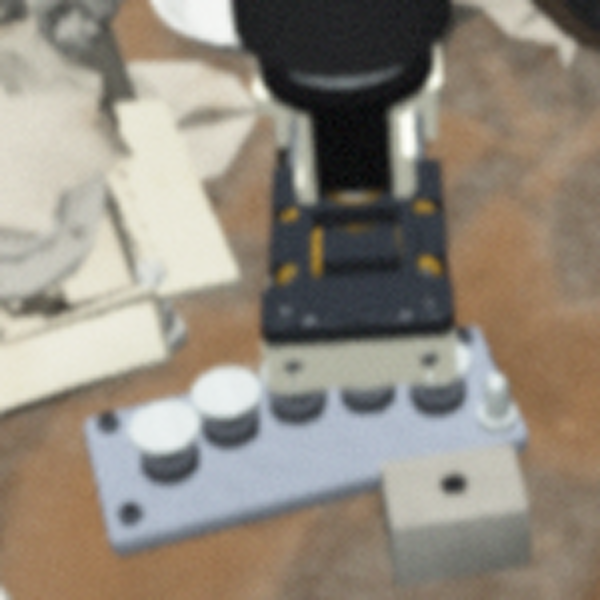

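The gripper hides pads 1–3, and the pin and plate (pin at (498,400)) have not shifted. Continue 2 → 3.

>>> apply_moves --steps '[{"translation":[0.012,0.007,0],"rotation":[0,0,0.05]},{"translation":[0.024,0.014,0],"rotation":[0,0,0.1]},{"translation":[0.035,0.021,0],"rotation":[0,0,0.15]},{"translation":[0.046,0.028,0],"rotation":[0,0,0.2]},{"translation":[0.057,0.036,0],"rotation":[0,0,0.25]},{"translation":[0.068,0.044,0],"rotation":[0,0,0.3]},{"translation":[0.079,0.052,0],"rotation":[0,0,0.35]},{"translation":[0.09,0.06,0],"rotation":[0,0,0.4]},{"translation":[0.101,0.068,0],"rotation":[0,0,0.45]},{"translation":[0.111,0.076,0],"rotation":[0,0,0.5]}]'

```text
t: 8.02
eef_pos: [0.4894, 0.2783, 0.0388]
ee_rot: [3.141, -0.002, -2.401]
force: [-2.6, -0.9, 2.2]
width: 0.0004
gripper_force: 1.1
```

>>> apply_moves --steps '[{"translation":[0.01,0.009,0],"rotation":[0,0,0.05]},{"translation":[0.019,0.018,0],"rotation":[0,0,0.1]},{"translation":[0.028,0.028,0],"rotation":[0,0,0.14]},{"translation":[0.037,0.038,0],"rotation":[0,0,0.19]},{"translation":[0.046,0.048,0],"rotation":[0,0,0.24]},{"translation":[0.055,0.058,0],"rotation":[0,0,0.28]},{"translation":[0.063,0.069,0],"rotation":[0,0,0.33]},{"translation":[0.071,0.079,0],"rotation":[0,0,0.38]},{"translation":[0.079,0.09,0],"rotation":[0,0,0.42]},{"translation":[0.087,0.1,0],"rotation":[0,0,0.47]}]'

```text
t: 8.85
eef_pos: [0.5119, 0.3041, 0.0391]
ee_rot: [3.142, 0.0, -2.155]
force: [-0.9, -1.4, 2.2]
width: 0.0003
gripper_force: 1.1
```

```bash
python3 - <<'E'
from h import *
F=[]
for i in range(6):
    w=grab_frame("wrist"); s=get_state(); F.append(np.r_[s["eef_pos"],s["force"]])
print(np.mean(F,0).round(4),s["ee_rot"])
sd=grab_frame("side")
m=camera_model("wrist"); print([proj(m,p).round() for p in [(.4314,.2483,.043),(.4629,.2594,.043),(.4906,.2784,.043)]])
a=cv2.resize(sd[230:330,190:340],None,fx=4,fy=4,interpolation=cv2.INTER_CUBIC); b=cv2.resize(w[80:280,200:440],(480,400))[:,:]
cv2.imwrite("pics/s3.png",np.hstack([cv2.resize(a,(420,280)),cv2.resize(b,(336,280))]))
E
```

```text
[0.5123 0.3045 0.0392 0.389  0.507  1.5826] [-3.14136578e+00  1.49492541e-03 -2.15656395e+00]
[array([398.,  64.]), array([352., 125.]), array([325., 189.])]
```

View pics/s3.png

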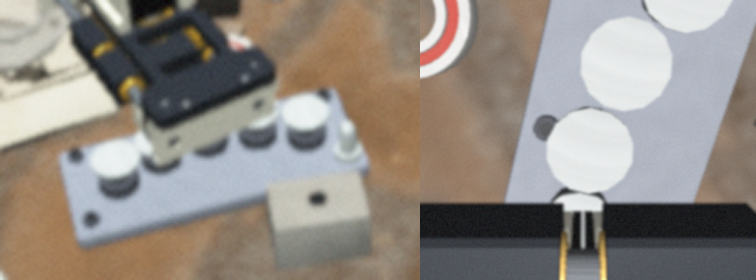

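The side crop shows the fixture unmoved. In the wrist crop pad 3 (590,150) and pad 2 (626,63) have risen again, within 2 mm of my estimates. Continue 4 → 5, pause there, then lift straight up.

>>> apply_moves --steps '[{"translation":[0.007,0.011,0],"rotation":[0,0,0.03]},{"translation":[0.014,0.022,0],"rotation":[0,0,0.06]},{"translation":[0.02,0.034,0],"rotation":[0,0,0.09]},{"translation":[0.026,0.046,0],"rotation":[0,0,0.12]},{"translation":[0.032,0.058,0],"rotation":[0,0,0.15]},{"translation":[0.038,0.07,0],"rotation":[0,0,0.18]},{"translation":[0.044,0.082,0],"rotation":[0,0,0.21]},{"translation":[0.05,0.095,0],"rotation":[0,0,0.24]},{"translation":[0.055,0.107,0],"rotation":[0,0,0.27]},{"translation":[0.06,0.12,0],"rotation":[0,0,0.3]}]'

```text
t: 10.03
eef_pos: [0.5271, 0.3345, 0.0391]
ee_rot: [-3.141, 0.001, -1.997]
force: [-0.2, -1.5, 2.2]
width: 0.0001
gripper_force: 1.1
```

```bash
python3 - <<'E'
from h import *
F=[]
for i in range(6):
    w=grab_frame("wrist"); s=get_state(); F.append(np.r_[s["eef_pos"],s["force"]])
print(np.mean(F,0).round(4),s["ee_rot"])
E
```

```text
[0.5273 0.3348 0.0392 0.0317 0.8141 2.0142] [-3.14115732e+00  1.62031108e-03 -1.99903579e+00]
```

>>> apply_moves --steps '[{"translation":[0,0,0.01],"rotation":[0,0,0]},{"translation":[0,0,0.02],"rotation":[0,0,0]},{"translation":[0,0,0.04],"rotation":[0,0,0]},{"translation":[0,0,0.08],"rotation":[0,0,0]},{"translation":[0,0,0.14],"rotation":[0,0,0]},{"translation":[0,0,0.22],"rotation":[0,0,0]},{"translation":[0,0,0.3],"rotation":[0,0,0]},{"translation":[0,0,0.4],"rotation":[0,0,0]},{"translation":[0,0,0.5],"rotation":[0,0,0]},{"translation":[0,0,0.6],"rotation":[0,0,0]}]'

```text
t: 11.17
eef_pos: [0.5265, 0.3334, 0.1911]
ee_rot: [3.142, -0.0, -1.999]
force: [0.5, 0.7, -0.3]
width: 0.0001
gripper_force: 0.0
```

>>> apply_moves --steps '[{"translation":[0,-0.05,0],"rotation":[0,0,0]},{"translation":[0,-0.15,0],"rotation":[0,0,0]},{"translation":[0,-0.25,0],"rotation":[0,0,0]},{"translation":[0,-0.35,0],"rotation":[0,0,0]},{"translation":[0,-0.45,0],"rotation":[0,0,0]},{"translation":[0,-0.55,0],"rotation":[0,0,0]},{"translation":[0,-0.65,0],"rotation":[0,0,0]},{"translation":[0,-0.7,0],"rotation":[0,0,0]},{"translation":[0,-0.7,0],"rotation":[0,0,0]},{"translation":[0,-0.7,0],"rotation":[0,0,0]}]'

```text
t: 12.0
eef_pos: [0.527, 0.1584, 0.1897]
ee_rot: [-3.141, 0.001, -2.0]
force: [0.7, 0.9, -0.1]
width: 0.0003
gripper_force: 0.0
```

```bash
python3 - <<'E'
from h import *
sd=grab_frame("side")
a=cv2.resize(sd[240:330,200:340],None,fx=5,fy=5,interpolation=cv2.INTER_CUBIC)
cv2.imwrite("pics/s4.png",a)
E
```

```text
(no output)
```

View pics/s4.png

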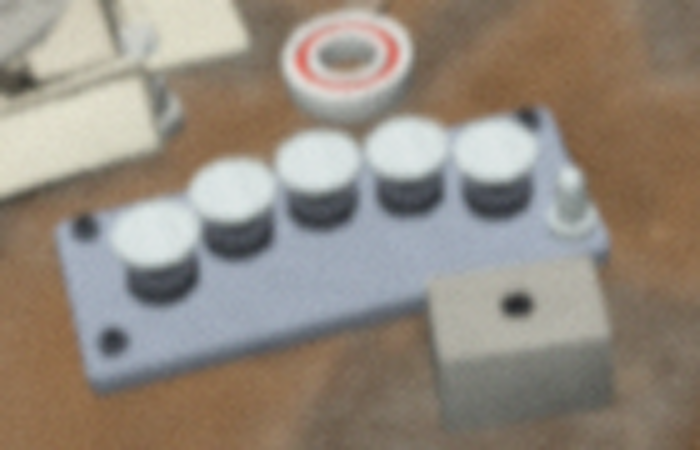

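All five pads are up (pad 1 at (495,152) … pad 5 at (155,234)), and the fixture, block and bearing are where they were at the start. Handing in.

```bash
python3 -c "
from station import *
print(job_done())"
```

```text
the job is handed in; nothing more can be done
None
```

I stroked the fingertips along all five pads from the pin end and handed the job in at about 12 s. All pads were standing again and the fixture, block and bearing had not visibly moved, but the pad dips at each gap were not measured directly and no verdict was returned.

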